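Change over the heated platen for the next coupon comparison run

TASK

First take the spent brass-coloured lattice coupon off the heated plate and stand it in the middle of the white cooling tile. Then stand the solid copper reference block on the centre mark of the heated plate, with the silver coarse-lattice coupon to its left and the dark fine-lattice coupon to its right (left and right as seen from the robot), all three in one row along the plate and square to it, leaving a gap about one coupon wide (44 mm) on each side of the copper block; stand the dial thermometer upright, centred on top of the copper block. Do not disturb the amber jar or the screwdriver.

Things in the scene. Friction and masses are not known exactly. Their poses are not given: they have to be found in the camera images.
- platen: The heated plate (cold now), fixed: mid-grey slab 100 mm (its x) by 280 mm (its y), flat top 45 mm above the bench, on a white board 130 x 300 mm. Origin: under its centre, at bench height. y runs along its length to the robot's left, x away from the robot (turned 15 deg at most). Centre marked by a thin black 24 mm cross. Low red-tipped terminals stick out 15 mm at its left end.
- tile: The cooling tile, fixed: a white ceramic square 110 x 110 mm with a thin brown line near its edge; flat top 10 mm above the bench. It lies to the left or to the right of the heated plate. Origin: under its centre, at bench height.
- spent_mid (a point): The spent coupon, brass-coloured printed metal lattice coupon, 44 x 44 x 40 mm high (square seen from above, so four yaws 90 degrees apart look alike); smooth enough to grip on any two opposite sides. This point is its centre, 20 mm above its underside; z is up, x and y are parallel to its sides. At the start it stands on the heated plate, on or near its centre. About 0.2 kg.
- reference_mid (a point): The reference block: solid smooth copper, reddish, 44 x 44 x 40 mm high, with a small dark bore in two sides and thin turned rings on top. This point is its centre, 20 mm above its underside; z is up, x and y are parallel to its sides. Stands on the bench. The heaviest thing, 0.55 to 0.7 kg.
- coarse_mid (a point): The coarse coupon, silver, with few large open cells (2 x 2 on each face): printed metal lattice coupon, 44 x 44 x 40 mm high (square seen from above, so four yaws 90 degrees apart look alike); smooth enough to grip on any two opposite sides. This point is its centre, 20 mm above its underside; z is up, x and y are parallel to its sides. Stands on the bench. About 0.1 kg.
- fine_mid (a point): The fine coupon, dark grey, nearly black, with many small cells (5 x 5 on each face): printed metal lattice coupon, 44 x 44 x 40 mm high (square seen from above, so four yaws 90 degrees apart look alike); smooth enough to grip on any two opposite sides. This point is its centre, 20 mm above its underside; z is up, x and y are parallel to its sides. Stands on the bench. About 0.2 kg.
- thermometer_mid (a point): The dial thermometer: an upright black cylinder 36 mm in diameter and 46 mm high with a brass foot (flat underside) and a white round dial with a red needle on top. Stands on the bench. This point is its centre, 23 mm above its underside; z is up. About 0.13 kg.
- jar_mid (a point): A bystander: amber glass jar with a white cap, 52 mm in diameter, 65 mm high, standing on the bench in the row with the blocks. This point is its centre, 32.5 mm above its underside. Leave it where it is.
- screwdriver: A bystander: screwdriver with a blue handle, about 160 mm long, lying on the bench behind the heated plate (on its far side from the robot). Leave it where it is.
Mind the look-alikes: they are no part of the job. Of the things like the part that bears reference_mid, leave any that is purple; of the rest the larger one is meant. Of the things that look like the part that bears spent_mid, the smaller one is meant.

How it is judged (in metres and radians):
On the way, in this order (a step that is already met when the one before it is completed fails the run):
1. the spent coupon stands on the cooling tile, clear of the heated plate (horizontal distance between spent_mid and tile below 0.022 m and height (world z) of spent_mid between 0.024 and 0.036 m and angle between spent_mid's own z axis and vertical below 0.1 rad), for 0.2 s.
2. the copper block stands on the centre of the heated plate (horizontal distance between reference_mid and platen below 0.01 m and height (world z) of reference_mid between 0.059 and 0.071 m and angle between reference_mid's own z axis and vertical below 0.1 rad and (angle between the x axis of reference_mid and the x axis of platen, either way round below 0.26 rad or angle between the x axis of reference_mid and the y axis of platen, either way round below 0.26 rad)), for 0.2 s.
3. the thermometer stands on top of the copper block (horizontal distance between thermometer_mid and reference_mid below 0.009 m and height (world z) of thermometer_mid between 0.101 and 0.115 m and angle between thermometer_mid's own z axis and vertical below 0.1 rad), for 0.2 s.
At the end, for the whole second after the job is handed in: Upright, released, at rest: spent coupon within 22 mm of tile centre; copper block within 10 mm of plate centre; coarse (left) and fine (right) centres 73-103 mm from the block's and within 18 mm of the plate's long midline; all three square within 15 deg; thermometer on the block within 9 mm (all of step 1 and all of step 2 and all of step 3 and horizontal distance between coarse_mid and reference_mid between 0.073 and 0.103 m and x of coarse_mid in the frame of platen between -0.018 and 0.018 m and y of coarse_mid in the frame of platen above 0.05 m and height (world z) of coarse_mid between 0.059 and 0.071 m and angle between each of coarse_mid, fine_mid's own z axis and vertical below 0.1 rad and (angle between the x axis of coarse_mid and the x axis of platen, either way round below 0.26 rad or angle between the x axis of coarse_mid and the y axis of platen, either way round below 0.26 rad) and horizontal distance between fine_mid and reference_mid between 0.073 and 0.103 m and x of fine_mid in the frame of platen between -0.018 and 0.018 m and y of fine_mid in the frame of platen below -0.05 m and height (world z) of fine_mid between 0.059 and 0.071 m and (angle between the x axis of fine_mid and the x axis of platen, either way round below 0.26 rad or angle between the x axis of fine_mid and the y axis of platen, either way round below 0.26 rad) and linear speed of each of spent, reference, coarse, fine, thermometer below 0.01 m/s and contact force between each of spent, reference, coarse, fine, thermometer and the fingers below 0.1 N); the robot touches nothing.
It fails at once if the amber jar is shifted by more than 30 mm or tipped (distance of jar_mid from where it was at the start of the episode above 0.03 m or angle between jar_mid's own z axis and vertical above 0.35 rad).
It fails at once if the screwdriver is shifted by more than 40 mm (distance of screwdriver from where it was at the start of the episode above 0.04 m).
It also fails if it takes over 109 s, if anything falls off the work surface, if the arm or the gripper's body presses on something with over 40 N, if the wrist force passes 120 N, or if a joint passes its speed limit or range.

ROBOT

A 6-joint arm with a two-finger parallel gripper is mounted at the origin on the work surface. World frame = base frame: x ahead of the robot, y to its left, z up, the work surface at z = 0. Lengths are in mm, angles in rad, forces in N, time in s.
With the tool pointing down it reaches from about 300 to 775 mm from the base axis. Payload 14.6 kg.
Tool frame: the origin (TCP) lies on the centre line of the jaws, within the pads' length; the fingertips stand 22 mm ahead of it and the grasp point (between the pads) lies 3 mm ahead of it (manip.tcp_to_tips is the distance from the TCP to the fingertips, in mm); z points along the fingers, y is the direction in which the jaws open and shut (so a half turn about z gives the same grasp; the last joint's range is limited). The gripper opens to 94 mm and grips with 3 to 60 N. Pads are 16 mm wide; open, the fingers measure 119 mm over their backs; the gripper's body (75 mm by 177 mm) begins 78 mm behind the grasp point.
Start: joints at [1.036, 0.3, 1.521, -0, 1.321, -0.067], TCP at [248.004, 490.901, 227.446] pointing down, gripper open.
Joint ranges: [-3.03, 3.03], [-0.79, 2.21], [0.23, 2.52], [-1.04, 4.18], [0, 3.07], [-2.55, 2.55]. Speed limits (rad/s): [2.22, 2.22, 2.57, 3.14, 3.14, 3.14].

INTERFACE

Orientations are given as [roll, pitch, yaw] about the fixed x, y, z axes, in that order (R = Rz(yaw) Ry(pitch) Rx(roll)).
In Python, from cell import manip, vision, workorder gives the robot as it stands.
- The arm moves only by the tool carry_out, never from a script. Its argument "deltas" is a list of rows, each a list of 3 entries, a list of its own where there are three numbers: the shift along the tool's x, y, z in cm, then the turn about the tool's z in degrees, then the opening, from 0 (shut) to 1 (fully open). A call has 1 to 20 rows; each row shifts and turns the commanded pose from where the row before left it, along the tool's axes as they then stand; what a row does not reach is not made up. A row lasts 1/12 s, in which the tool goes at most 41.7 mm and 7.16 degrees, less where a joint would pass 70% of its speed; a pose out of reach is approached as far as the arm can. A call with a gripper value outside its range is refused whole. The fingers move at their own pace and stop on an object; "grip_force" is the grip in N (left out, the last holds). Time passes only in rows, so rows that do not move let the fingers close. It gives the time, the measured TCP pose, the force and the opening at its end, in the units of the state.
- manip.read_state(): the state, without advancing time (a new reading comes with each control period).
- vision.camera(name): name is "side" or "top"; returns (picture, depth): 420x560x3 uint8, red, green, blue; 420x560 float32, mm along the optical axis (not along the pixel's ray), 0 where there is no reading.
- vision.calibration(name): a dict with "mtx" (3x3 intrinsics, pixels), "distortion" ([k1, k2, p1, p2, k3] as OpenCV has them; the pictures are not rectified), "eye" and "orientation" of the camera in the world. Camera axes: x right, y down, z forward; pixel columns grow to the right and rows downward; lengths in mm; the calibration is good to about 2 mm. A picture is of the moment at which its call begins. calibration takes no time and is no camera call.
- workorder.sign_off(): hands the job in, once; it reports no verdict.
The state is a dict: "clock": time; "joints": joint angles; "qd": joint speeds; "effort": joint torques, N m; "eef_pos": TCP position; "eef_rot": TCP orientation; "wrist_force": force on the tool from outside, world axes, zero at the start; "moment": the same for the moment, N m; "finger_gap": finger opening in mm.
Only numpy, scipy, OpenCV 4.12 (cv2) and the standard library are available. Lean on these libraries where they do the work, as an engineer would, in place of code of your own. Each camera call takes 0.05 s, during which the arm holds its last target.

## Working session

There is one attempt and no reset: what is moved stays moved. The work goes in short steps, Python scripts to look and compute and a tool call to move; the robot and the scene stay as the last step left them, time stands still between calls to the robot, and variables do not carry over. Pictures are saved under pics/ and viewed, and the job is handed in when it is done.

Besides the shell and the picture viewer there is one more tool, called in YAML: its name, and indented under it one key for each argument. carry_out: Moves the arm, as the interface text tells. Its arguments: {"type":"object","properties":{"deltas":{"type":"array","items":{"type":"array"}},"grip_force":{"type":"number"}},"required":["deltas"]}

```bash
ls; mkdir -p pics
python3 - <<'E'
from cell import manip, vision, workorder
import cv2,numpy as np
print(manip.read_state())
for n in ("top","side"):
    p,d=vision.camera(n); cv2.imwrite(f"pics/{n}0.png",p[:,:,::-1]); np.save(f"pics/{n}0.npy",d); print(n,vision.calibration(n))
E
```

```text
pics
{'clock': 0.0, 'joints': array([ 1.03638917e+00,  3.00492083e-01,  1.52162640e+00, -2.23226254e-05,
        1.32070867e+00, -6.66000117e-02]), 'qd': array([-1.64278356e-03, -1.55134341e-03, -1.35731123e-03, -6.91600870e-04,
       -1.12747803e-03, -7.30293663e-05]), 'effort': array([-5.38113436e-04, -5.31809449e+01, -3.52719498e+01,  7.06688385e-02,
        2.44615262e-02, -1.13250030e-04]), 'eef_pos': array([247.88721177, 490.68116195, 226.8556385 ]), 'eef_rot': array([-3.14035945e+00, -6.05836315e-05,  2.67379101e+00]), 'wrist_force': array([-0.34553157, -0.23018763, -0.50060365]), 'moment': array([-0.02987393, -0.02812284,  0.02165297]), 'finger_gap': 93.96122865140171}
top {'mtx': array([[483.49215391,   0.        , 281.71990312],
       [  0.        , 483.49215391, 216.50381024],
       [  0.        ,   0.        ,   1.        ]]), 'distortion': array([-0.11925341,  0.        ,  0.        ,  0.        ,  0.        ]), 'eye': array([ 356.28104336,   22.04699211, 1129.15536614]), 'orientation': array([-2.95097641,  0.01525945, -1.59008359])}
side {'mtx': array([[446.92471472,   0.        , 275.26435512],
       [  0.        , 446.92471472, 209.007664  ],
       [  0.        ,   0.        ,   1.        ]]), 'distortion': array([-0.06974313,  0.        ,  0.        ,  0.        ,  0.        ]), 'eye': array([ 287.05850892, -721.43843843,  699.46680531]), 'orientation': array([-2.24331831, -0.00732751, -0.31422974])}
```

View pics/top0.png

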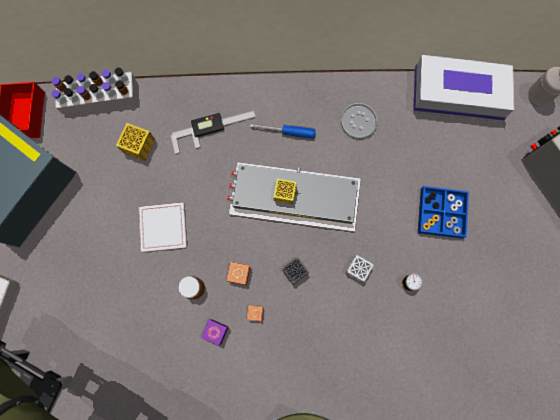

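View pics/side0.png

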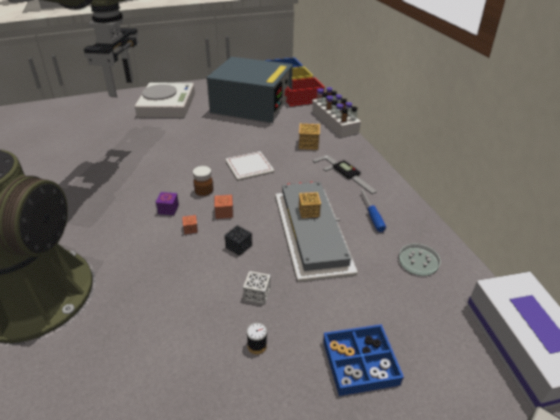

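```bash
cat > h.py <<'E'
from cell import manip, vision, workorder
import cv2,numpy as np
from scipy.spatial.transform import Rotation as Ro
def cal(n):
    c=vision.calibration(n); return c['mtx'],c['distortion'],np.array(c['eye']),Ro.from_euler('xyz',c['orientation']).as_matrix()
def cloud(n,d):
    K,D,e,R=cal(n); h,w=d.shape
    u,v=np.meshgrid(np.arange(w),np.arange(h))
    p=cv2.undistortPoints(np.stack([u,v],-1).reshape(-1,1,2).astype(np.float64),K,D).reshape(h,w,2)
    P=np.dstack([p*d[...,None],d]); return P@R.T+e
def pix2w(n,uv,z):
    K,D,e,R=cal(n)
    p=cv2.undistortPoints(np.array(uv,float).reshape(-1,1,2),K,D).reshape(-1,2)
    r=np.c_[p,np.ones(len(p))]@R.T
    return e+r*((z-e[2])/r[:,2])[:,None]
def w2pix(n,P):
    K,D,e,R=cal(n); P=(np.array(P,float).reshape(-1,3)-e)@R
    return cv2.projectPoints(P,np.zeros(3),np.zeros(3),K,D)[0].reshape(-1,2)
def shot(n,name,crop=None,s=1):
    p,d=vision.camera(n); np.save(f'pics/{name}.npy',d); cv2.imwrite(f'pics/{name}_full.png',p[:,:,::-1])
    q=p
    if crop: q=p[crop[1]:crop[3],crop[0]:crop[2]]
    cv2.imwrite(f'pics/{name}.png',cv2.resize(q,None,fx=s,fy=s,interpolation=cv2.INTER_CUBIC)[:,:,::-1]); return p,d
E
python3 - <<'E'
from h import *
im=cv2.imread('pics/top0.png'); d=np.load('pics/top0.npy')
C=cloud('top',d)
def seg(name,u,v,r,zlo,zhi):
    W=C[v-r:v+r+1,u-r:u+r+1].reshape(-1,3); m=(W[:,2]>zlo)&(W[:,2]<zhi); W=W[m]
    c,s,a=cv2.minAreaRect(W[:,:2].astype(np.float32))
    print(name,'c',np.round(c,1),'size',np.round(s,1),'ang',round(a,1),'z',np.median(W[:,2]).round(1),len(W),'mean',W[:,:2].mean(0).round(1))
seg('spent',285,190,18,75,95)
seg('bigbrass',133,140,25,35,90)
seg('copper',238,273,17,30,50); seg('small',255,313,14,15,50); seg('purple',214,332,18,30,50)
seg('fine',295,271,18,30,50); seg('coarse',360,268,18,30,50); seg('thermo',413,282,14,38,55); seg('jar',191,287,18,55,75)
seg('plate',295,195,75,40,50); seg('tile',162,227,32,5,15)
np.set_printoptions(suppress=True,precision=1)
print('tile', pix2w('top',[[139,206],[184,203],[187,248],[142,252]],10))
print(pix2w('top',[[285,190],[299,193]],45))
cv2.imwrite('pics/c1.png',cv2.resize(im[150:350,120:440],None,fx=2.5,fy=2.5,interpolation=cv2.INTER_CUBIC))
E
```

```text
spent c [620.  27.] size [43.7 44.5] ang 77.9 z 83.2 389 mean [619.7  27. ]
bigbrass c [761.9 386.8] size [65.2 63.3] ang 67.3 z 54.0 727 mean [760.1 385. ]
copper c [440. 138.] size [44.8 44.4] ang 78.0 z 39.4 391 mean [439.6 137.3]
small c [350.1 101. ] size [32.6 30.5] ang 83.6 z 28.8 205 mean [350.  100.8]
purple c [309.  190.9] size [45.  45.5] ang 65.8 z 39.2 416 mean [309.  190.4]
fine c [444.2   7.8] size [44.1 44.2] ang 34.4 z 38.5 386 mean [444.1   7.9]
coarse c [ 445.1 -140.1] size [44.7 45. ] ang 59.0 z 37.9 395 mean [ 444.8 -139.9]
thermo c [ 411.  -257.7] size [35.6 33.9] ang 87.8 z 45.2 211 mean [ 411.4 -257.3]
jar c [409.7 242.3] size [45.3 42. ] ang 89.6 z 64.0 341 mean [409.3 241.8]
plate c [565.7  -4.5] size [320.  245.8] ang 88.8 z 44.3 4737 mean [614.9   1.1]
tile c [556.5 322.7] size [153.  132.6] ang 80.6 z 9.4 2029 mean [554.1 319.1]
tile [[605.9 377.6  10. ]
 [610.6 267.9  10. ]
 [502.2 258.7  10. ]
 [494.6 366.4  10. ]]
[[627.9  25.8  45. ]
 [620.1  -6.3  45. ]]
```

View pics/c1.png

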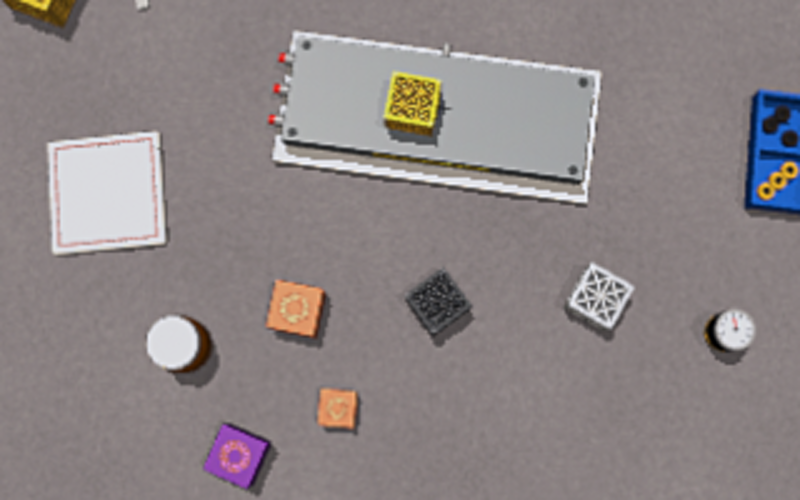

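Run:
```python
from h import *
np.set_printoptions(suppress=True,precision=1)
im=cv2.imread('pics/top0.png'); d=np.load('pics/top0.npy')
C=cloud('top',d)
def comp(u,v,zlo,zhi,k):
    m=((C[...,2]>zlo)&(C[...,2]<zhi)&(d>0)).astype(np.uint8)
    m=cv2.morphologyEx(m,cv2.MORPH_OPEN,np.ones((k,k)))
    n,l=cv2.connectedComponents(m); mm=l==l[v,u]; W=C[mm]
    c,s,a=cv2.minAreaRect(W[:,:2].astype(np.float32)); print(np.round(c,1),np.round(s,1),round(a,2),len(W))
    return c,s,a,mm,W
c,s,a,mm,W=comp(320,200,40,49,7); print(np.argwhere(mm).min(0),np.argwhere(mm).max(0))
print(cv2.boxPoints((c,s,a)))
pl=w2pix('top',np.c_[cv2.boxPoints((c,s,a)),[45]*4])
print("tile"); m=C[175:280,110:215]
# tile by whiteness
g=(im.min(2)>170).astype(np.uint8); g=cv2.morphologyEx(g,cv2.MORPH_CLOSE,np.ones((5,5)))
n,l=cv2.connectedComponents(g); ys,xs=np.where(l==l[227,162])
P=pix2w('top',np.c_[xs,ys],10); r=cv2.minAreaRect(P[:,:2].astype(np.float32)); print(r)
tp=w2pix('top',np.c_[cv2.boxPoints(r),[10]*4])
big=cv2.resize(im,None,fx=4,fy=4,interpolation=cv2.INTER_CUBIC)
for q in (pl,tp): cv2.polylines(big,[np.int32(np.round(q*4+1.5))],True,(0,255,0),1)
x=big[620:960,880:1480]; cv2.imwrite('pics/p1.png',x); cv2.imwrite('pics/t1.png',big[780:1040,520:800])
```

```text
[609.  -75.7] [118.2 100.8] 81.03 1626
[177 304] [221 355]
[[ 550.  -126.2]
 [ 649.6 -141.9]
 [ 668.   -25.2]
 [ 568.4   -9.4]]
tile
((554.99462890625, 320.15802001953125), (108.38692474365234, 108.01582336425781), 4.559755802154541)
```

View pics/p1.png

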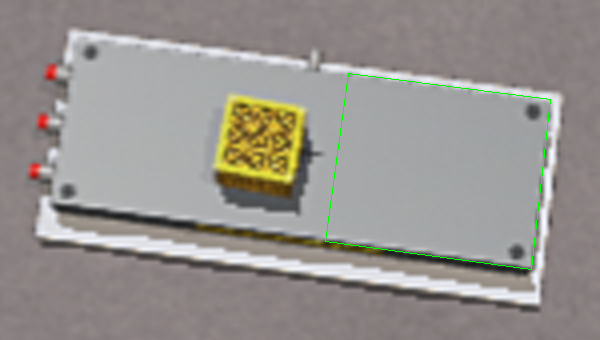

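View pics/t1.png

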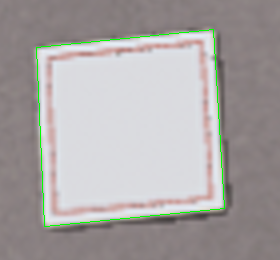

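Run:
```python
from h import *
np.set_printoptions(suppress=True,precision=1)
q=np.array([[72,39],[52,207],[532,269],[550,99.],[90,52],[68,191],[516,251],[532,111],[322,154]])
W=pix2w('top',(q+[878.5,618.5])/4,45)[:,:2]; print(W)
for k in (0,4):
    a=W[k:k+4]; print(a.mean(0),[np.linalg.norm(a[i]-a[(i+1)%4]) for i in range(4)])
    y=a[0]+a[1]-a[2]-a[3]; x=a[0]+a[3]-a[1]-a[2]; print(np.degrees(np.arctan2(*y[::-1]))-90,np.degrees(np.arctan2(*x[::-1])))
# depth fill of whole plate
d=np.load('pics/top0.npy');C=cloud('top',d); print(C[200,250],C[200,290],C[200,340],C[180,330])
```

```text
[[ 692.4  135.4]
 [ 592.   147. ]
 [ 549.7 -126.8]
 [ 649.6 -142.1]
 [ 684.2  124.8]
 [ 601.2  137.8]
 [ 560.4 -118.2]
 [ 642.7 -131.3]
 [ 619.7   -8.9]]
[620.9   3.4] [np.float64(101.02652501748747), np.float64(277.0746997880945), np.float64(101.0930018762186), np.float64(280.8098741424317)]
-8.76563807683165 -7.651534907696861
[622.1   3.3] [np.float64(83.94469014132494), np.float64(259.15963712614456), np.float64(83.35365188349981), np.float64(259.4926801855249)]
-9.137148658162843 -8.959298886590629
[605.7 106.7  46.7] [595.2  15.   83.3] [ 601.8 -100.4   43.3] [649.2 -78.9  46. ]
```

```bash
cat > plan.py <<'E'
import sys
from h import *
np.set_printoptions(suppress=True,precision=2)
x,y,z,yaw=map(float,sys.argv[1:5])
s=manip.read_state(); R=Ro.from_euler('xyz',s['eef_rot'])
cur=np.degrees(s['eef_rot'][2]); p=s['eef_pos']
turn=-((yaw-cur+180)%360-180)
R2=R*Ro.from_euler('z',turn,degrees=True)
d=np.array([x,y,z])-p
print('t',s['clock'].round(2) if hasattr(s['clock'],'round') else s['clock'],'pos',p,'yaw',round(cur,2),'gap',round(s['finger_gap'],1),'tilt',s['eef_rot'][:2],'F',s['wrist_force'])
print('turn',round(turn,2),' shift after turn (cm)',R2.inv().apply(d)/10,' shift at current yaw',R.inv().apply(d)/10)
E
python3 plan.py 620 27 200 168
```

```text
t 0.1 pos [247.92 490.72 226.97] yaw 153.2 gap 94.3 tilt [-3.14 -0.  ] F [ 0.04 -0.32  0.19]
turn -14.8  shift after turn (cm) [-46.04 -37.62   2.72]  shift at current yaw [-54.12 -24.61   2.72]
```

carry_out:
  deltas:
    - [[0, 0, 0], -5, 1]
    - [[0, 0, 0], -5, 1]
    - [[0, 0, 0], -4.8, 1]
    - [[-2.3, -1.9, 0.2], 0, 1]
    - [[-2.75, -2.25, 0.2], 0, 1]
    - [[-2.75, -2.25, 0.2], 0, 1]
    - [[-2.75, -2.25, 0.2], 0, 1]
    - [[-2.75, -2.25, 0.2], 0, 1]
    - [[-2.75, -2.25, 0.2], 0, 1]
    - [[-2.75, -2.25, 0.2], 0, 1]
    - [[-2.75, -2.25, 0.2], 0, 1]
    - [[-2.75, -2.25, 0.2], 0, 1]
    - [[-2.75, -2.25, 0.2], 0, 1]
    - [[-2.75, -2.25, 0.2], 0, 1]
    - [[-2.75, -2.25, 0.2], 0, 1]
    - [[-2.75, -2.25, 0.2], 0, 1]
    - [[-2.75, -2.25, 0.1], 0, 1]
    - [[-2.75, -2.25, 0], 0, 1]
    - [[-2.75, -2.25, 0], 0, 1]
  grip_force: 25

```text
clock: 1.68
eef_pos: [600.6, 50.0, 200.0]
eef_rot: [-3.141, -0.001, 2.932]
wrist_force: [0.2, 0.5, -0.1]
finger_gap: 94.0
```

```bash
python3 plan.py 620 27 73 168
```

```text
t 1.6833 pos [600.55  50.01 200.02] yaw 167.99 gap 94.0 tilt [-3.14 -0.  ] F [ 0.19  0.52 -0.06]
turn -0.01  shift after turn (cm) [-2.39 -1.84 12.7 ]  shift at current yaw [-2.39 -1.84 12.7 ]
```

carry_out:
  deltas:
    - [[-1.2, -0.95, 0], 0, 1]
    - [[-1.2, -0.95, 0], 0, 1]
    - [[0, 0, 2], 0, 1]
    - [[0, 0, 2.5], 0, 1]
    - [[0, 0, 2.5], 0, 1]
    - [[0, 0, 2.5], 0, 1]
    - [[0, 0, 2], 0, 1]
    - [[0, 0, 1.2], 0, 1]
    - [[0, 0, 0], 0, 1]
    - [[0, 0, 0], 0, 1]

```text
clock: 2.52
eef_pos: [619.5, 28.1, 73.6]
eef_rot: [-3.142, -0.0, 2.932]
wrist_force: [0.7, -0.4, 0.2]
finger_gap: 94.2
```

```bash
python3 plan.py 620 27 73 168; python3 -c "
from h import *
shot('side','s1',(240,120,400,280),4)"
```

```text
t 2.5167 pos [619.46  28.08  73.65] yaw 168.0 gap 94.2 tilt [-3.14 -0.  ] F [ 0.75 -0.42  0.24]
turn -0.0  shift after turn (cm) [-0.08 -0.09  0.06]  shift at current yaw [-0.08 -0.09  0.06]
```

View pics/s1.png

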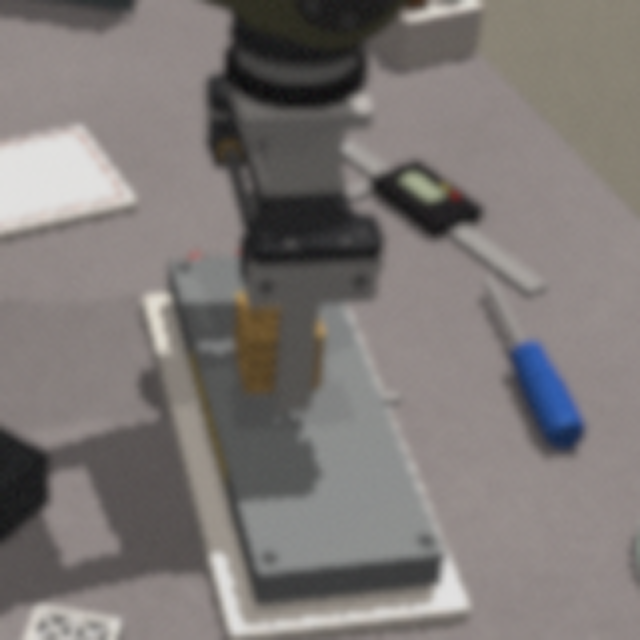

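Fingers straddle the brass coupon (about (270,345) in the crop), centred. Close and lift.

carry_out:
  deltas:
    - [[0, 0, 0], 0, 0]
    - [[0, 0, 0], 0, 0]
    - [[0, 0, 0], 0, 0]
    - [[0, 0, 0], 0, 0]
    - [[0, 0, 0], 0, 0]
    - [[0, 0, 0], 0, 0]
    - [[0, 0, 0], 0, 0]
    - [[0, 0, 0], 0, 0]
    - [[0, 0, 0], 0, 0]
    - [[0, 0, 0], 0, 0]
  grip_force: 25

```text
clock: 3.4
eef_pos: [619.4, 28.0, 73.5]
eef_rot: [-3.141, 0.0, 2.932]
wrist_force: [-0.7, -0.2, 0.2]
finger_gap: 43.6
```

carry_out:
  deltas:
    - [[0, 0, -0.5], 0, 0]
    - [[0, 0, -1], 0, 0]
    - [[0, 0, -1.5], 0, 0]
    - [[0, 0, -1.5], 0, 0]
    - [[0, 0, -1], 0, 0]

```text
clock: 3.82
eef_pos: [619.8, 28.1, 130.7]
eef_rot: [3.141, 0.002, 2.932]
wrist_force: [0.0, -0.4, -1.2]
finger_gap: 43.7
```

```bash
python3 plan.py 555 320 100 168
```

```text
t 3.8167 pos [619.8   28.14 130.69] yaw 168.0 gap 43.7 tilt [3.14 0.  ] F [ 0.03 -0.36 -1.23]
turn -0.0  shift after turn (cm) [12.41 27.2   3.06]  shift at current yaw [12.41 27.2   3.06]
```

carry_out:
  deltas:
    - [[0.5, 1.1, 0], 0, 0]
    - [[1, 2.2, 0], 0, 0]
    - [[1.2, 2.6, 0], 0, 0]
    - [[1.2, 2.6, 0], 0, 0]
    - [[1.2, 2.6, 0], 0, 0]
    - [[1.2, 2.6, 0], 0, 0]
    - [[1.2, 2.6, 0], 0, 0]
    - [[1.2, 2.6, 0.5], 0, 0]
    - [[1.2, 2.6, 0.5], 0, 0]
    - [[1.2, 2.6, 0.5], 0, 0]
    - [[0.8, 1.9, 0.5], 0, 0]
    - [[0.5, 1.2, 1], 0, 0]
    - [[0, 0, 0], 0, 0]
    - [[0, 0, 0], 0, 0]

```text
clock: 4.98
eef_pos: [553.9, 319.9, 97.2]
eef_rot: [-3.14, -0.001, 2.933]
wrist_force: [-0.1, 0.2, -1.1]
finger_gap: 43.7
```

```bash
python3 plan.py 555 320 39 168
```

```text
t 4.9833 pos [553.94 319.93  97.21] yaw 168.05 gap 43.7 tilt [-3.14 -0.  ] F [-0.08  0.18 -1.15]
turn 0.05  shift after turn (cm) [-0.11  0.04  5.82]  shift at current yaw [-0.11  0.04  5.82]
```

carry_out:
  deltas:
    - [[-0.1, 0, 1], 0, 0]
    - [[0, 0, 1.5], 0, 0]
    - [[0, 0, 1.5], 0, 0]
    - [[0, 0, 1], 0, 0]
    - [[0, 0, 0.5], 0, 0]
    - [[0, 0, 0.3], 0, 0]
    - [[0, 0, 0], 0, 0]
    - [[0, 0, 0], 0, 0]

```text
clock: 5.65
eef_pos: [556.0, 319.6, 41.0]
eef_rot: [3.141, 0.001, 2.932]
wrist_force: [0.7, 0.4, -2.1]
finger_gap: 43.8
```

carry_out:
  deltas:
    - [[0, 0, 0.1], 0, 0]
    - [[0, 0, 0], 0, 0]
    - [[0, 0, 0], 0, 0.6]
    - [[0, 0, 0], 0, 0.7]
    - [[0, 0, 0], 0, 0.8]
    - [[0, 0, 0], 0, 1]
    - [[0, 0, 0], 0, 1]
    - [[0, 0, 0], 0, 1]
    - [[0, 0, 0], 0, 1]

```text
clock: 6.4
eef_pos: [555.6, 319.7, 39.5]
eef_rot: [3.142, 0.0, 2.932]
wrist_force: [0.7, -0.5, -0.9]
finger_gap: 87.5
```

carry_out:
  deltas:
    - [[0, 0, -1], 0, 1]
    - [[0, 0, -2], 0, 1]
    - [[0, 0, -2.5], 0, 1]
    - [[0, 0, -2.5], 0, 1]
    - [[0, 0, -2], 0, 1]
    - [[0, 0, -1], 0, 1]

```text
clock: 6.9
eef_pos: [556.4, 320.1, 153.2]
eef_rot: [3.139, 0.003, 2.932]
wrist_force: [0.4, 0.2, 0.8]
finger_gap: 93.6
```

```bash
python3 plan.py 440 138 130 168
```

```text
t 6.9 pos [556.37 320.07 153.24] yaw 168.0 gap 93.6 tilt [3.14 0.  ] F [0.41 0.19 0.8 ]
turn -0.0  shift after turn (cm) [  7.6  -20.23   2.25]  shift at current yaw [  7.6  -20.23   2.25]
```

carry_out:
  deltas:
    - [[0.4, -1.2, 0], 0, 1]
    - [[0.8, -2.1, 0], 0, 1]
    - [[0.9, -2.4, 0], 0, 1]
    - [[0.9, -2.4, 0], 0, 1]
    - [[0.9, -2.4, 0], 0, 1]
    - [[0.9, -2.4, 0], 0, 1]
    - [[0.9, -2.4, 0], 0, 1]
    - [[0.9, -2.4, 0], 0, 1]
    - [[0.7, -1.7, 0], 0, 1]
    - [[0.3, -0.8, 0], 0, 1]
    - [[0, 0, 0], 0, 1]
    - [[0, 0, 0], 0, 1]

```text
clock: 7.9
eef_pos: [439.7, 138.2, 149.7]
eef_rot: [3.141, 0.001, 2.932]
wrist_force: [0.5, 0.0, -0.8]
finger_gap: 94.1
```

```bash
python3 plan.py 440 138 28 168; python3 -c "
from h import *
shot('top','t2',(120,150,380,340),3)
shot('side','s2',(120,120,360,280),3)"
```

```text
t 7.9 pos [439.74 138.17 149.72] yaw 167.97 gap 94.1 tilt [3.14 0.  ] F [ 0.46  0.04 -0.8 ]
turn -0.03  shift after turn (cm) [-0.02 -0.02 12.17]  shift at current yaw [-0.02 -0.02 12.17]
```

View pics/t2.png

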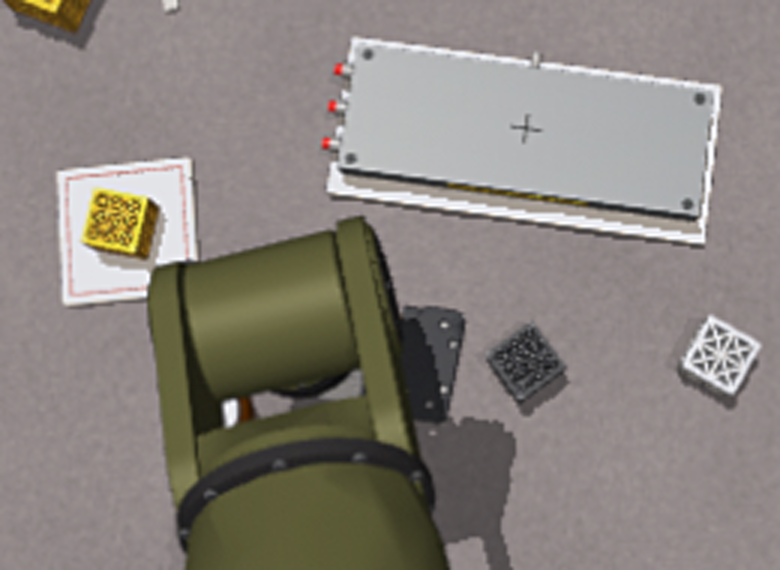

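View pics/s2.png

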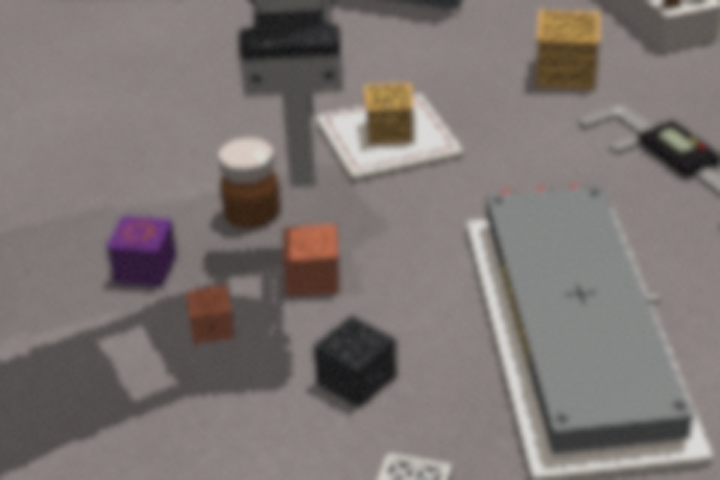

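Run:
```python
from h import *
np.set_printoptions(suppress=True,precision=1)
f=lambda u,v:[120+(u-1)/3,150+(v-1)/3]
print(pix2w('top',[f(525,128),f(511,126),f(542,131)],45))
d=np.load('pics/t2.npy');C=cloud('top',d)
W=C[205:240,142:178].reshape(-1,3);W=W[(W[:,2]>42)&(W[:,2]<60)];print(cv2.minAreaRect(W[:,:2].astype(np.float32)),np.median(W[:,2]))
print(w2pix('side',[439.7,138.2,128]),[120+300/3,120+140/3])
```

```text
[[621.9   3.6  45. ]
 [623.7  14.3  45. ]
 [619.2  -9.4  45. ]]
((556.73388671875, 320.74676513671875), (46.85244369506836, 44.81688690185547), 78.4723129272461) 48.24104177916536
[[221.3 169.1]] [220.0, 166.66666666666666]
```

carry_out:
  deltas:
    - [[0, 0, 1], 0, 1]
    - [[0, 0, 2], 0, 1]
    - [[0, 0, 2.5], 0, 1]
    - [[0, 0, 2.5], 0, 1]
    - [[0, 0, 2], 0, 1]
    - [[0, 0, 1.5], 0, 1]
    - [[0, 0, 0.6], 0, 1]
    - [[0, 0, 0], 0, 1]
    - [[0, 0, 0], 0, 1]

```text
clock: 8.75
eef_pos: [439.4, 138.2, 28.5]
eef_rot: [-3.141, -0.0, 2.932]
wrist_force: [1.1, 0.2, 0.1]
finger_gap: 94.1
```

carry_out:
  deltas:
    - [[0, 0, 0], 0, 0]
    - [[0, 0, 0], 0, 0]
    - [[0, 0, 0], 0, 0]
    - [[0, 0, 0], 0, 0]
    - [[0, 0, 0], 0, 0]
    - [[0, 0, 0], 0, 0]
    - [[0, 0, 0], 0, 0]
    - [[0, 0, 0], 0, 0]
    - [[0, 0, 0], 0, 0]
    - [[0, 0, 0], 0, 0]
    - [[0, 0, 0], 0, 0]
  grip_force: 50

```text
clock: 9.67
eef_pos: [439.3, 137.8, 28.5]
eef_rot: [-3.141, -0.0, 2.932]
wrist_force: [-1.1, -2.6, 2.0]
finger_gap: 43.8
```

carry_out:
  deltas:
    - [[0, 0, -0.5], 0, 0]
    - [[0, 0, -1.2], 0, 0]
    - [[0, 0, -2], 0, 0]
    - [[0, 0, -2.5], 0, 0]
    - [[0, 0, -2.5], 0, 0]
    - [[0, 0, -1.5], 0, 0]
    - [[0, 0, 0], -3, 0]
    - [[0, 0, 0], 0, 0]

```text
clock: 10.33
eef_pos: [439.2, 138.0, 131.1]
eef_rot: [3.141, 0.001, 2.987]
wrist_force: [-0.3, -0.4, -6.6]
finger_gap: 43.7
```

```bash
python3 plan.py 621.2 3.2 120 171
```

```text
t 10.3333 pos [439.22 137.98 131.08] yaw 171.14 gap 43.7 tilt [3.14 0.  ] F [-0.31 -0.4  -6.58]
turn 0.14  shift after turn (cm) [-20.08 -10.47   1.12]  shift at current yaw [-20.06 -10.51   1.12]
```

carry_out:
  deltas:
    - [[-0.8, -0.42, 0], 0, 0]
    - [[-1.5, -0.8, 0], 0, 0]
    - [[-2, -1.05, 0], 0, 0]
    - [[-2, -1.05, 0], 0, 0]
    - [[-2, -1.05, 0], 0, 0]
    - [[-2, -1.05, 0], 0, 0]
    - [[-2, -1.05, 0], 0, 0]
    - [[-2, -1.05, 0], 0, 0]
    - [[-2, -1.05, 0], 0, 0]
    - [[-1.8, -0.95, 0], 0, 0]
    - [[-1.2, -0.6, 0.3], 0, 0]
    - [[-0.76, -0.42, 0.6], 0, 0]
    - [[0, 0, 0.5], 0, 0]
    - [[0, 0, 0], 0, 0]
    - [[0, 0, 0], 0, 0]

```text
clock: 11.58
eef_pos: [620.0, 2.9, 115.5]
eef_rot: [-3.141, -0.002, 2.984]
wrist_force: [0.6, 0.2, -6.4]
finger_gap: 43.7
```

```bash
python3 plan.py 621.2 3.2 73.7 171
```

```text
t 11.5833 pos [620.03   2.89 115.5 ] yaw 171.0 gap 43.7 tilt [-3.14 -0.  ] F [ 0.58  0.24 -6.4 ]
turn -0.0  shift after turn (cm) [-0.12  0.05  4.18]  shift at current yaw [-0.12  0.05  4.18]
```

carry_out:
  deltas:
    - [[-0.1, 0, 0.8], 0, 0]
    - [[0, 0, 1.2], 0, 0]
    - [[0, 0, 1], 0, 0]
    - [[0, 0, 0.6], 0, 0]
    - [[0, 0, 0.4], 0, 0]
    - [[0, 0, 0.1], 0, 0]
    - [[0, 0, 0], 0, 0]
    - [[0, 0, 0], 0, 0]

```text
clock: 12.25
eef_pos: [622.1, 2.3, 75.8]
eef_rot: [3.142, 0.001, 2.984]
wrist_force: [-0.1, 0.0, -6.6]
finger_gap: 43.7
```

```bash
python3 plan.py 621.2 3.2 73.7 171
```

```text
t 12.25 pos [622.11   2.26  75.8 ] yaw 171.0 gap 43.7 tilt [3.14 0.  ] F [-0.08  0.03 -6.57]
turn -0.0  shift after turn (cm) [0.1  0.08 0.21]  shift at current yaw [0.1  0.08 0.21]
```

carry_out:
  deltas:
    - [[0.05, 0.08, 0.15], 0, 0]
    - [[0, 0, 0.05], 0, 0]
    - [[0, 0, 0], 0, 0]
    - [[0, 0, 0], 0, 0]
    - [[0, 0, 0], 0, 0]

```text
clock: 12.67
eef_pos: [621.6, 3.1, 73.5]
eef_rot: [3.142, 0.0, 2.984]
wrist_force: [0.6, 0.1, -6.2]
finger_gap: 43.6
```

carry_out:
  deltas:
    - [[0, 0, 0.05], 0, 0]
    - [[0, 0, 0.03], 0, 0]
    - [[0, 0, 0], 0, 0]
    - [[0, 0, 0], 0, 0]

```text
clock: 13.0
eef_pos: [621.6, 3.1, 73.5]
eef_rot: [3.142, 0.0, 2.984]
wrist_force: [-4.8, 0.3, 4.1]
finger_gap: 43.9
```

Landed (force reversed). Release and retreat.

carry_out:
  deltas:
    - [[0, 0, -0.05], 0, 0]
    - [[0, 0, 0], 0, 0.55]
    - [[0, 0, 0], 0, 0.65]
    - [[0, 0, 0], 0, 0.8]
    - [[0, 0, 0], 0, 1]
    - [[0, 0, 0], 0, 1]
    - [[0, 0, 0], 0, 1]

```text
clock: 13.58
eef_pos: [621.6, 3.1, 73.2]
eef_rot: [3.142, 0.0, 2.984]
wrist_force: [0.5, 0.2, -0.8]
finger_gap: 80.6
```

carry_out:
  deltas:
    - [[0, 0, -1], 0, 1]
    - [[0, 0, -2], 0, 1]
    - [[0, 0, -2.5], 0, 1]
    - [[0, 0, -2], 0, 1]
    - [[0, 0, -1], 0, 1]
    - [[0, 0, 0], 6.6, 1]
    - [[0, 0, 0], 6.6, 1]
    - [[0, 0, 0], 6.6, 1]
    - [[0, 0, 0], 6.6, 1]
    - [[0, 0, 0], 6.6, 1]
    - [[0, 0, 0], 6.6, 1]
    - [[0, 0, 0], 6.6, 1]
    - [[0, 0, 0], 0.4, 1]

```text
clock: 14.67
eef_pos: [621.4, 3.1, 158.1]
eef_rot: [-3.141, -0.0, 2.166]
wrist_force: [0.2, -0.0, -0.2]
finger_gap: 94.1
```

```bash
python3 plan.py 444.2 7.8 130 124.4
```

```text
t 14.6667 pos [621.43   3.12 158.08] yaw 124.08 gap 94.1 tilt [-3.14 -0.  ] F [ 0.18 -0.   -0.18]
turn -0.32  shift after turn (cm) [ 10.4  -14.36   2.81]  shift at current yaw [ 10.32 -14.42   2.81]
```

carry_out:
  deltas:
    - [[0.5, -0.7, 0], 0, 1]
    - [[1.2, -1.7, 0], 0, 1]
    - [[1.5, -2.1, 0], 0, 1]
    - [[1.5, -2.1, 0.3], 0, 1]
    - [[1.5, -2.1, 0.5], 0, 1]
    - [[1.5, -2.1, 0.5], 0, 1]
    - [[1.4, -1.9, 0.5], 0, 1]
    - [[0.8, -1.1, 0.5], 0, 1]
    - [[0.4, -0.6, 0.5], 0, 1]
    - [[0, 0, 0], 0, 1]
    - [[0, 0, 0], 0, 1]

```text
clock: 15.58
eef_pos: [445.1, 6.7, 130.3]
eef_rot: [3.141, 0.0, 2.173]
wrist_force: [0.4, -0.3, -0.3]
finger_gap: 93.8
```

```bash
python3 plan.py 443.6 7.8 28.3 124.4; python3 -c "
from h import *
p,d=shot('top','t3',(180,150,440,340),3)
C=cloud('top',d)
W=C[170:215,270:320].reshape(-1,3);W=W[(W[:,2]>72)&(W[:,2]<95)];print(cv2.minAreaRect(W[:,:2].astype(np.float32)),np.median(W[:,2]))"
```

```text
t 15.5833 pos [445.05   6.69 130.35] yaw 124.48 gap 93.8 tilt [3.14 0.  ] F [ 0.36 -0.35 -0.26]
turn 0.08  shift after turn (cm) [ 0.18 -0.06 10.2 ]  shift at current yaw [ 0.18 -0.06 10.2 ]
((622.1221313476562, 3.8796253204345703), (43.78190612792969, 44.728431701660156), 81.05791473388672) 84.21181456725685
```

View pics/t3.png

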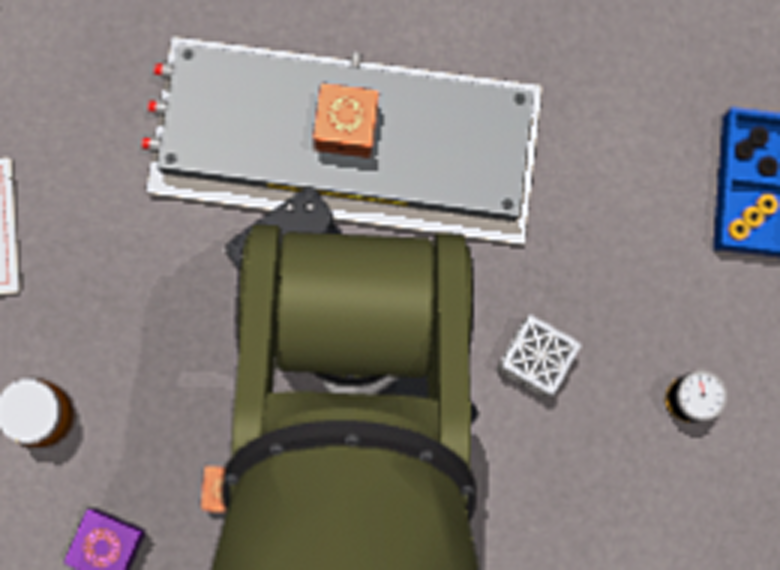

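carry_out:
  deltas:
    - [[0.18, -0.06, 1], 0, 1]
    - [[0, 0, 2], 0, 1]
    - [[0, 0, 2.5], 0, 1]
    - [[0, 0, 2], 0, 1]
    - [[0, 0, 1.5], 0, 1]
    - [[0, 0, 0.8], 0, 1]
    - [[0, 0, 0.4], 0, 1]
    - [[0, 0, 0], 0, 1]
    - [[0, 0, 0], 0, 1]

```text
clock: 16.38
eef_pos: [443.5, 7.9, 28.6]
eef_rot: [3.141, 0.0, 2.171]
wrist_force: [-0.7, 0.4, -0.4]
finger_gap: 93.9
```

carry_out:
  deltas:
    - [[0, 0, 0], 0, 0]
    - [[0, 0, 0], 0, 0]
    - [[0, 0, 0], 0, 0]
    - [[0, 0, 0], 0, 0]
    - [[0, 0, 0], 0, 0]
    - [[0, 0, 0], 0, 0]
    - [[0, 0, 0], 0, 0]
    - [[0, 0, 0], 0, 0]
    - [[0, 0, 0], 0, 0]
    - [[0, 0, 0], 0, 0]
  grip_force: 25

```text
clock: 17.22
eef_pos: [443.0, 7.9, 28.2]
eef_rot: [-3.142, -0.0, 2.171]
wrist_force: [-0.7, -0.0, 0.7]
finger_gap: 43.7
```

carry_out:
  deltas:
    - [[0, 0, -0.5], 0, 0]
    - [[0, 0, -1.2], 0, 0]
    - [[0, 0, -2], 0, 0]
    - [[0, 0, -2.5], 0, 0]
    - [[0, 0, -2.5], 0, 0]
    - [[0, 0, -1.5], 0, 0]
    - [[0, 0, 0], 6.2, 0]
    - [[0, 0, 0], 6.2, 0]
    - [[0, 0, 0], 6.2, 0]
    - [[0, 0, 0], 6.2, 0]
    - [[0, 0, 0], 6.2, 0]
    - [[0, 0, 0], 6.2, 0]
    - [[0, 0, 0], 6.2, 0]
    - [[0, 0, 0], 0, 0]
    - [[0, 0, 0], 0, 0]

```text
clock: 18.47
eef_pos: [442.9, 7.9, 130.2]
eef_rot: [-3.141, 0.0, 1.417]
wrist_force: [-0.2, 0.0, -1.9]
finger_gap: 44.1
```

```bash
python3 plan.py 607.5 -83.5 120 81
```

```text
t 18.4667 pos [442.88   7.92 130.25] yaw 81.19 gap 44.1 tilt [-3.14  0.  ] F [-0.17  0.04 -1.89]
turn 0.19  shift after turn (cm) [-6.45 17.69  1.02]  shift at current yaw [-6.51 17.67  1.02]
```

carry_out:
  deltas:
    - [[-0.3, 0.8, 0], 0, 0]
    - [[-0.6, 1.6, 0], 0, 0]
    - [[-0.75, 2.05, 0], 0, 0]
    - [[-0.75, 2.05, 0], 0, 0]
    - [[-0.75, 2.05, 0], 0, 0]
    - [[-0.75, 2.05, 0], 0, 0]
    - [[-0.75, 2.05, 0], 0, 0]
    - [[-0.75, 2.05, 0], 0, 0]
    - [[-0.6, 1.6, 0], 0, 0]
    - [[-0.35, 0.9, 0.5], 0, 0]
    - [[-0.2, 0.4, 1], 0, 0]
    - [[0, 0, 0.5], 0, 0]
    - [[0, 0, 0], 0, 0]
    - [[0, 0, 0], 0, 0]

```text
clock: 19.63
eef_pos: [605.9, -83.9, 109.6]
eef_rot: [-3.14, -0.0, 1.414]
wrist_force: [-0.2, 0.2, -1.9]
finger_gap: 43.7
```

```bash
python3 plan.py 607.5 -83.5 73.5 81
```

```text
t 19.6333 pos [605.86 -83.87 109.55] yaw 81.04 gap 43.7 tilt [-3.14 -0.  ] F [-0.24  0.24 -1.85]
turn 0.04  shift after turn (cm) [0.06 0.16 3.61]  shift at current yaw [0.06 0.16 3.61]
```

carry_out:
  deltas:
    - [[0, 0.1, 0.8], 0, 0]
    - [[0, 0, 1.2], 0, 0]
    - [[0, 0, 0.8], 0, 0]
    - [[0, 0, 0.4], 0, 0]
    - [[0, 0, 0.2], 0, 0]
    - [[0, 0, 0.1], 0, 0]
    - [[0, 0, 0], 0, 0]
    - [[0, 0, 0], 0, 0]
    - [[0, 0, 0], 0, 0]

```text
clock: 20.38
eef_pos: [607.8, -84.5, 75.5]
eef_rot: [3.141, 0.0, 1.414]
wrist_force: [-0.7, 0.9, -1.4]
finger_gap: 43.5
```

carry_out:
  deltas:
    - [[0.05, 0, 0.1], 0, 0]
    - [[0, 0, 0.1], 0, 0]
    - [[0, 0, 0.03], 0, 0]
    - [[0, 0, 0], 0, 0]
    - [[0, 0, 0], 0, 0]

```text
clock: 20.8
eef_pos: [607.8, -84.0, 73.2]
eef_rot: [3.141, -0.0, 1.414]
wrist_force: [-1.0, 0.2, 3.3]
finger_gap: 43.9
```

carry_out:
  deltas:
    - [[0, 0, -0.03], 0, 0]
    - [[0, 0, 0], 0, 0.55]
    - [[0, 0, 0], 0, 0.65]
    - [[0, 0, 0], 0, 0.8]
    - [[0, 0, 0], 0, 1]
    - [[0, 0, 0], 0, 1]
    - [[0, 0, 0], 0, 1]

```text
clock: 21.38
eef_pos: [607.6, -84.0, 73.1]
eef_rot: [-3.142, 0.0, 1.414]
wrist_force: [0.5, 0.9, -0.1]
finger_gap: 80.4
```

carry_out:
  deltas:
    - [[0, 0, -1], 0, 1]
    - [[0, 0, -2], 0, 1]
    - [[0, 0, -2.5], 0, 1]
    - [[0, 0, -2], 0, 1]
    - [[0, 0, -1], 0, 1]
    - [[0, 0, 0], 5.5, 1]
    - [[0, 0, 0], 5.5, 1]
    - [[0, 0, 0], 5.5, 1]
    - [[0, 0, 0], 5.5, 1]
    - [[0, 0, 0], 0, 1]
    - [[0, 0, 0], 0, 1]

```text
clock: 22.3
eef_pos: [607.6, -84.0, 158.1]
eef_rot: [-3.141, 0.0, 1.033]
wrist_force: [-0.0, 0.0, 0.0]
finger_gap: 94.1
```

```bash
python3 plan.py 444.5 -140.1 130 59
```

```text
t 22.3 pos [607.57 -83.97 158.09] yaw 59.17 gap 94.1 tilt [-3.14  0.  ] F [-0.04  0.02  0.03]
turn 0.17  shift after turn (cm) [-13.21 -11.09   2.81]  shift at current yaw [-13.18 -11.12   2.81]
```

carry_out:
  deltas:
    - [[-0.7, -0.6, 0], 0.2, 1]
    - [[-1.5, -1.25, 0], 0, 1]
    - [[-1.9, -1.6, 0], 0, 1]
    - [[-1.9, -1.6, 0.3], 0, 1]
    - [[-1.9, -1.6, 0.5], 0, 1]
    - [[-1.9, -1.6, 0.5], 0, 1]
    - [[-1.7, -1.4, 0.5], 0, 1]
    - [[-1.1, -0.9, 0.5], 0, 1]
    - [[-0.6, -0.55, 0.5], 0, 1]
    - [[0, 0, 0], 0, 1]
    - [[0, 0, 0], 0, 1]

```text
clock: 23.22
eef_pos: [444.7, -139.4, 130.3]
eef_rot: [3.141, -0.0, 1.027]
wrist_force: [-0.1, -0.2, -0.4]
finger_gap: 94.1
```

```bash
python3 plan.py 444.5 -140.1 28.3 59; python3 -c "
from h import *
p,d=shot('top','t4',(180,150,440,340),3)
C=cloud('top',d)
W=C[180:225,318:360].reshape(-1,3);W=W[(W[:,2]>72)&(W[:,2]<95)];print(cv2.minAreaRect(W[:,:2].astype(np.float32)),np.median(W[:,2]))"
```

```text
t 23.2167 pos [ 444.75 -139.42  130.32] yaw 58.86 gap 94.1 tilt [ 3.14 -0.  ] F [-0.13 -0.25 -0.41]
turn -0.14  shift after turn (cm) [-0.07  0.01 10.2 ]  shift at current yaw [-0.07  0.01 10.2 ]
((608.2561645507812, -84.0659408569336), (44.08506774902344, 44.98891830444336), 80.47093963623047) 83.39881128495517
```

View pics/t4.png

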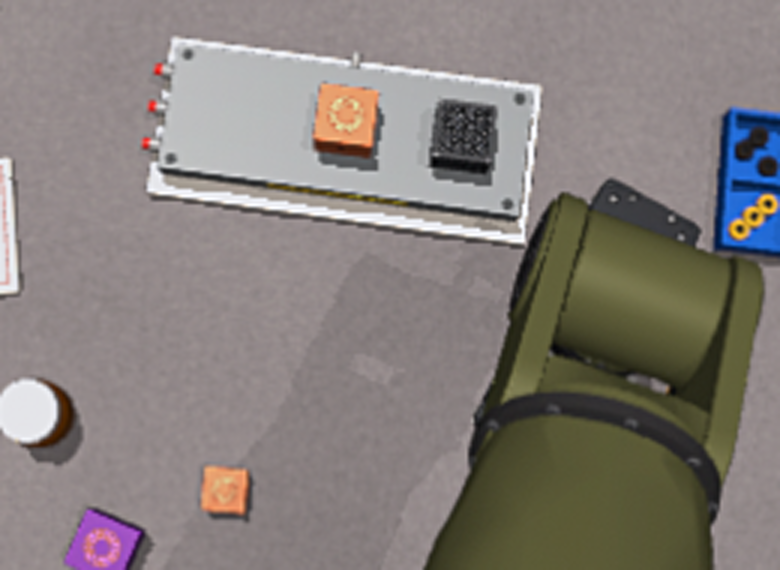

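carry_out:
  deltas:
    - [[-0.07, 0, 1], 0, 1]
    - [[0, 0, 2], 0, 1]
    - [[0, 0, 2.5], 0, 1]
    - [[0, 0, 2], 0, 1]
    - [[0, 0, 1.5], 0, 1]
    - [[0, 0, 0.8], 0, 1]
    - [[0, 0, 0.4], 0, 1]
    - [[0, 0, 0], 0, 1]
    - [[0, 0, 0], 0, 1]

```text
clock: 24.02
eef_pos: [444.4, -140.0, 28.6]
eef_rot: [3.141, -0.0, 1.027]
wrist_force: [0.2, 0.5, -0.4]
finger_gap: 93.9
```

carry_out:
  deltas:
    - [[0, 0, 0], 0, 0]
    - [[0, 0, 0], 0, 0]
    - [[0, 0, 0], 0, 0]
    - [[0, 0, 0], 0, 0]
    - [[0, 0, 0], 0, 0]
    - [[0, 0, 0], 0, 0]
    - [[0, 0, 0], 0, 0]
    - [[0, 0, 0], 0, 0]
    - [[0, 0, 0], 0, 0]
    - [[0, 0, 0], 0, 0]
  grip_force: 20

```text
clock: 24.85
eef_pos: [444.0, -140.0, 28.2]
eef_rot: [3.142, -0.0, 1.026]
wrist_force: [-0.6, -0.2, 1.2]
finger_gap: 43.5
```

carry_out:
  deltas:
    - [[0, 0, -0.5], 0, 0]
    - [[0, 0, -1.2], 0, 0]
    - [[0, 0, -2], 0, 0]
    - [[0, 0, -2.5], 0, 0]
    - [[0, 0, -2.5], 0, 0]
    - [[0, 0, -2], 0, 0]
    - [[0, 0, -1.5], 0, 0]
    - [[0, 0, 0], -5.5, 0]
    - [[0, 0, 0], -5.5, 0]
    - [[0, 0, 0], -5.5, 0]
    - [[0, 0, 0], -5.5, 0]
    - [[0, 0, 0], 0, 0]
    - [[0, 0, 0], 0, 0]

```text
clock: 25.93
eef_pos: [443.9, -140.0, 150.3]
eef_rot: [3.142, -0.0, 1.407]
wrist_force: [0.3, -0.5, -1.5]
finger_gap: 43.9
```

```bash
python3 plan.py 635.5 90.5 120 81
```

```text
t 25.9333 pos [ 443.92 -139.97  150.33] yaw 80.63 gap 43.9 tilt [ 3.14 -0.  ] F [ 0.34 -0.54 -1.53]
turn -0.37  shift after turn (cm) [25.76 15.32  3.03]  shift at current yaw [25.86 15.15  3.03]
```

carry_out:
  deltas:
    - [[0.8, 0.5, 0], -0.2, 0]
    - [[1.6, 0.95, 0], 0, 0]
    - [[2.2, 1.3, 0], 0, 0]
    - [[2.2, 1.3, 0], 0, 0]
    - [[2.2, 1.3, 0], 0, 0]
    - [[2.2, 1.3, 0], 0, 0]
    - [[2.2, 1.3, 0], 0, 0]
    - [[2.2, 1.3, 0], 0, 0]
    - [[2.2, 1.3, 0], 0, 0]
    - [[2.2, 1.3, 0], 0, 0]
    - [[2.2, 1.3, 0], 0, 0]
    - [[2, 1.2, 0], 0, 0]
    - [[1.1, 0.6, 0.5], 0, 0]
    - [[0.6, 0.4, 1], 0, 0]
    - [[0, 0, 1], 0, 0]
    - [[0, 0, 0.5], 0, 0]
    - [[0, 0, 0], 0, 0]
    - [[0, 0, 0], 0, 0]

```text
clock: 27.43
eef_pos: [635.8, 91.1, 119.9]
eef_rot: [-3.141, 0.0, 1.413]
wrist_force: [0.2, -1.1, -0.1]
finger_gap: 43.9
```

```bash
python3 plan.py 635.5 90.5 73.3 81
```

```text
t 27.4333 pos [635.76  91.09 119.92] yaw 80.93 gap 43.9 tilt [-3.14  0.  ] F [ 0.24 -1.08 -0.14]
turn -0.07  shift after turn (cm) [-0.06 -0.01  4.66]  shift at current yaw [-0.06 -0.01  4.66]
```

carry_out:
  deltas:
    - [[-0.06, 0, 1], 0, 0]
    - [[0, 0, 1.5], 0, 0]
    - [[0, 0, 1], 0, 0]
    - [[0, 0, 0.6], 0, 0]
    - [[0, 0, 0.3], 0, 0]
    - [[0, 0, 0.1], 0, 0]
    - [[0, 0, 0], 0, 0]
    - [[0, 0, 0], 0, 0]
    - [[0, 0, 0], 0, 0]

```text
clock: 28.18
eef_pos: [636.3, 91.2, 75.7]
eef_rot: [3.141, -0.0, 1.414]
wrist_force: [-0.2, -1.0, -2.4]
finger_gap: 43.9
```

carry_out:
  deltas:
    - [[0, 0, 0.1], 0, 0]
    - [[0, 0, 0.1], 0, 0]
    - [[0, 0, 0.05], 0, 0]
    - [[0, 0, 0], 0, 0]
    - [[0, 0, 0], 0, 0]

```text
clock: 28.6
eef_pos: [636.2, 91.2, 73.2]
eef_rot: [3.141, -0.0, 1.414]
wrist_force: [-2.1, -0.4, 5.6]
finger_gap: 43.7
```

Landed; release, retreat, and head for the thermometer.

carry_out:
  deltas:
    - [[0, 0, -0.04], 0, 0]
    - [[0, 0, 0], 0, 0.55]
    - [[0, 0, 0], 0, 0.65]
    - [[0, 0, 0], 0, 0.8]
    - [[0, 0, 0], 0, 1]
    - [[0, 0, 0], 0, 1]
    - [[0, 0, 0], 0, 1]

```text
clock: 29.18
eef_pos: [636.0, 91.1, 73.0]
eef_rot: [-3.141, 0.0, 1.414]
wrist_force: [0.3, -0.5, 0.2]
finger_gap: 80.5
```

carry_out:
  deltas:
    - [[0, 0, -1], 0, 1]
    - [[0, 0, -2], 0, 1]
    - [[0, 0, -2.5], 0, 1]
    - [[0, 0, -2], 0, 1]
    - [[0, 0, -1], 0, 1]
    - [[0, 0, 0], 0, 1]
    - [[0, 0, 0], 0, 1]

```text
clock: 29.77
eef_pos: [635.9, 91.1, 157.8]
eef_rot: [3.141, -0.0, 1.414]
wrist_force: [-0.3, 0.6, -0.9]
finger_gap: 94.2
```

```bash
python3 plan.py 410.5 -257.5 130 81;python3 - <<'E'
from h import *
im=cv2.imread('pics/top0.png')
cv2.imwrite('pics/th.png',cv2.resize(im[262:302,388:438],None,fx=10,fy=10,interpolation=cv2.INTER_CUBIC))
E
```

```text
t 29.7667 pos [635.94  91.14 157.83] yaw 81.0 gap 94.2 tilt [ 3.14 -0.  ] F [-0.34  0.64 -0.93]
turn -0.0  shift after turn (cm) [-37.96 -16.81   2.78]  shift at current yaw [-37.96 -16.81   2.78]
```

View pics/th.png

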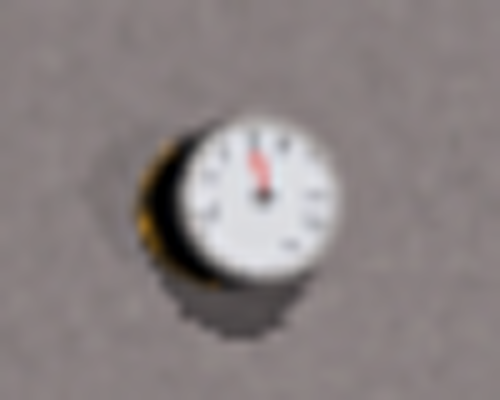

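Run:
```python
from h import *
print(pix2w('top',[[413.75,281.25]],46))
```

```text
[[ 411.35187703 -258.28770675   46.        ]]
```

carry_out:
  deltas:
    - [[-1, -0.45, 0], 0, 1]
    - [[-2, -0.9, 0], 0, 1]
    - [[-2.7, -1.2, 0], 0, 1]
    - [[-2.7, -1.2, 0], 0, 1]
    - [[-2.7, -1.2, 0], 0, 1]
    - [[-2.7, -1.2, 0], 0, 1]
    - [[-2.7, -1.2, 0], 0, 1]
    - [[-2.7, -1.2, 0], 0, 1]
    - [[-2.7, -1.2, 0], 0, 1]
    - [[-2.7, -1.2, 0], 0, 1]
    - [[-2.7, -1.2, 0], 0, 1]
    - [[-2.7, -1.2, 0], 0, 1]
    - [[-2.7, -1.2, 0], 0, 1]
    - [[-2.7, -1.2, 0], 0, 1]
    - [[-1.5, -0.6, 0.5], 0, 1]
    - [[-0.8, -0.3, 1], 0, 1]
    - [[0, 0, 0.5], 0, 1]
    - [[0, 0, 0], 0, 1]
    - [[0, 0, 0], 0, 1]

```text
clock: 31.35
eef_pos: [412.7, -254.2, 137.3]
eef_rot: [-3.14, -0.001, 1.414]
wrist_force: [0.4, -0.6, 0.8]
finger_gap: 94.1
```

```bash
python3 plan.py 410.8 -257.5 28.3 81
```

```text
t 31.35 pos [ 412.68 -254.24  137.32] yaw 81.04 gap 94.1 tilt [-3.14 -0.  ] F [ 0.38 -0.56  0.8 ]
turn 0.04  shift after turn (cm) [-0.36 -0.12 10.9 ]  shift at current yaw [-0.36 -0.12 10.9 ]
```

carry_out:
  deltas:
    - [[-0.42, -0.1, 1], 0, 1]
    - [[0, 0, 2], 0, 1]
    - [[0, 0, 2.5], 0, 1]
    - [[0, 0, 2.2], 0, 1]
    - [[0, 0, 1.5], 0, 1]
    - [[0, 0, 1], 0, 1]
    - [[0, 0, 0.5], 0, 1]
    - [[0, 0, 0], 0, 1]
    - [[0, 0, 0], 0, 1]

```text
clock: 32.1
eef_pos: [411.3, -259.2, 31.5]
eef_rot: [3.141, 0.0, 1.414]
wrist_force: [0.6, -0.5, 1.1]
finger_gap: 94.1
```

carry_out:
  deltas:
    - [[0, 0, 0], 0, 0]
    - [[0, 0, 0], 0, 0]
    - [[0, 0, 0], 0, 0]
    - [[0, 0, 0], 0, 0]
    - [[0, 0, 0], 0, 0]
    - [[0, 0, 0], 0, 0]
    - [[0, 0, 0], 0, 0]
    - [[0, 0, 0], 0, 0]
    - [[0, 0, 0], 0, 0]
    - [[0, 0, 0], 0, 0]
    - [[0, 0, 0], 0, 0]
  grip_force: 20

```text
clock: 33.02
eef_pos: [410.9, -259.1, 31.0]
eef_rot: [-3.141, 0.0, 1.414]
wrist_force: [-1.0, 0.3, -0.1]
finger_gap: 35.7
```

carry_out:
  deltas:
    - [[0, 0, -0.5], 0, 0]
    - [[0, 0, -1.2], 0, 0]
    - [[0, 0, -2], 0, 0]
    - [[0, 0, -2.5], 0, 0]
    - [[0, 0, -2.5], 0, 0]
    - [[0, 0, -2.5], 0, 0]
    - [[0, 0, -2], 0, 0]
    - [[0, 0, -1], 0, 0]
    - [[0, 0, 0], 0, 0]
    - [[0, 0, 0], 0, 0]

```text
clock: 33.85
eef_pos: [410.8, -259.0, 172.5]
eef_rot: [-3.141, -0.0, 1.414]
wrist_force: [0.2, 0.2, -1.5]
finger_gap: 35.6
```

```bash
python3 plan.py 621.6 3.7 150 81; python3 -c "
from h import *
shot('side','s5',(180,120,420,360),2.5)"
```

```text
t 33.85 pos [ 410.77 -259.    172.5 ] yaw 81.0 gap 35.6 tilt [-3.14 -0.  ] F [ 0.19  0.22 -1.51]
turn -0.0  shift after turn (cm) [29.24 16.71  2.25]  shift at current yaw [29.24 16.71  2.25]
```

View pics/s5.png

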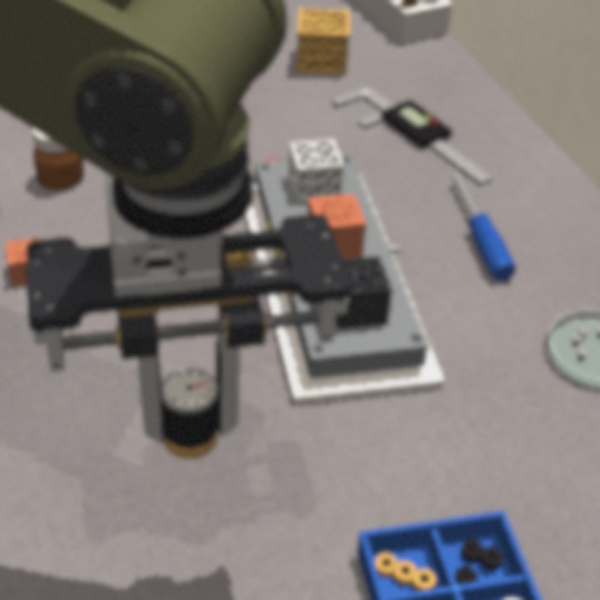

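carry_out:
  deltas:
    - [[0.8, 0.5, 0], 0, 0]
    - [[1.6, 0.9, 0], 0, 0]
    - [[2.3, 1.3, 0], 0, 0]
    - [[2.3, 1.3, 0], 0, 0]
    - [[2.3, 1.3, 0], 0, 0]
    - [[2.3, 1.3, 0], 0, 0]
    - [[2.3, 1.3, 0], 0, 0]
    - [[2.3, 1.3, 0], 0, 0]
    - [[2.3, 1.3, 0], 0, 0]
    - [[2.3, 1.3, 0], 0, 0]
    - [[2.3, 1.3, 0], 0, 0]
    - [[2.3, 1.3, 0], 0, 0]
    - [[1.9, 1.1, 0], 0, 0]
    - [[1.2, 0.7, 0], 0, 0]
    - [[0.7, 0.4, 0.5], 0, 0]
    - [[0, 0, 1], 0, 0]
    - [[0, 0, 0.5], 0, 0]
    - [[0, 0, 0], 0, 0]
    - [[0, 0, 0], 0, 0]

```text
clock: 35.48
eef_pos: [620.0, 2.6, 152.3]
eef_rot: [-3.14, 0.0, 1.413]
wrist_force: [-0.3, -0.2, -1.2]
finger_gap: 36.1
```

```bash
python3 plan.py 621.6 3.1 118 81
```

```text
t 35.4833 pos [620.01   2.59 152.35] yaw 80.94 gap 36.1 tilt [-3.14  0.  ] F [-0.26 -0.24 -1.23]
turn -0.06  shift after turn (cm) [0.08 0.15 3.43]  shift at current yaw [0.08 0.15 3.43]
```

carry_out:
  deltas:
    - [[0.06, 0.08, 0.6], 0, 0]
    - [[0, 0, 1], 0, 0]
    - [[0, 0, 0.9], 0, 0]
    - [[0, 0, 0.6], 0, 0]
    - [[0, 0, 0.3], 0, 0]
    - [[0, 0, 0], 0, 0]
    - [[0, 0, 0], 0, 0]
    - [[0, 0, 0], 0, 0]

```text
clock: 36.15
eef_pos: [621.7, 3.8, 119.5]
eef_rot: [3.141, -0.0, 1.414]
wrist_force: [-0.5, -0.1, -1.8]
finger_gap: 35.8
```

```bash
python3 plan.py 621.6 3.1 116 81
```

```text
t 36.15 pos [621.7    3.76 119.47] yaw 81.0 gap 35.8 tilt [ 3.14 -0.  ] F [-0.53 -0.08 -1.78]
turn -0.0  shift after turn (cm) [-0.07 -0.    0.35]  shift at current yaw [-0.07 -0.    0.35]
```

carry_out:
  deltas:
    - [[-0.05, 0, 0.15], 0, 0]
    - [[0, 0, 0.1], 0, 0]
    - [[0, 0, 0.1], 0, 0]
    - [[0, 0, 0], 0, 0]
    - [[0, 0, 0], 0, 0]

```text
clock: 36.57
eef_pos: [621.5, 3.2, 116.0]
eef_rot: [3.141, 0.0, 1.414]
wrist_force: [-1.9, 0.2, 3.9]
finger_gap: 36.0
```

Contact. Release and retreat.

carry_out:
  deltas:
    - [[0, 0, -0.03], 0, 0]
    - [[0, 0, 0], 0, 0.45]
    - [[0, 0, 0], 0, 0.55]
    - [[0, 0, 0], 0, 0.7]
    - [[0, 0, 0], 0, 0.9]
    - [[0, 0, 0], 0, 1]
    - [[0, 0, 0], 0, 1]
    - [[0, 0, 0], 0, 1]

```text
clock: 37.23
eef_pos: [621.4, 3.3, 115.8]
eef_rot: [-3.142, 0.0, 1.414]
wrist_force: [0.1, -0.8, 1.1]
finger_gap: 79.3
```

carry_out:
  deltas:
    - [[0, 0, -1], 0, 1]
    - [[0, 0, -2], 0, 1]
    - [[0, 0, -2.5], 0, 1]
    - [[0, 0, -2.5], 0, 1]
    - [[0, 0, -1], 0, 1]
    - [[0.5, -1, 0], 0, 1]
    - [[1, -2, 0], 0, 1]
    - [[1, -2.5, 0], 0, 1]
    - [[1, -2.5, 0], 0, 1]
    - [[1, -2.5, 0], 0, 1]
    - [[1, -2.5, 0], 0, 1]
    - [[1, -2.5, 0], 0, 1]
    - [[1, -2.5, 0], 0, 1]
    - [[0.5, -1, 0], 0, 1]
    - [[0, 0, 0], 0, 1]
    - [[0, 0, 0], 0, 1]

```text
clock: 38.57
eef_pos: [446.8, 112.0, 206.2]
eef_rot: [3.141, -0.0, 1.414]
wrist_force: [1.1, 0.7, -0.2]
finger_gap: 94.0
```

Run:
```python
from h import *
np.set_printoptions(suppress=True,precision=1)
p,d=shot('top','t6',(120,110,440,340),2.5); shot('side','s6',(180,100,420,320),3)
C=cloud('top',d)
W=C[160:235,230:365].reshape(-1,3); 
pc=np.array([621.9,3.5]);a=np.radians(-9)
M=np.array([[np.cos(a),np.sin(a)],[-np.sin(a),np.cos(a)]])
for n,y0,zl,zh in(('fine',-88,72,95),('copper',0,72,95),('coarse',88,72,95),('thermo',0,122,140)):
    L=(W[:,:2]-pc)@M.T
    m=(abs(L[:,1]-y0)<40)&(W[:,2]>zl)&(W[:,2]<zh)
    r=cv2.minAreaRect(L[m].astype(np.float32)); print(n,np.round(r[0],1),np.round(r[1],1),round(r[2],1),np.median(W[m,2]))
W=C[205:250,135:190].reshape(-1,3);W=W[(W[:,2]>42)&(W[:,2]<60)];print('spent',cv2.minAreaRect(W[:,:2].astype(np.float32)))
print(manip.read_state()['qd'])
```

```text
fine [  0.3 -88.6] [43.9 45. ] 89.8 83.30933087778271
copper [-0.1  0.5] [43.8 43.8] 0.4 84.17099421436012
coarse [ 1.1 89.9] [45.3 44. ] 0.2 83.32667352243925
thermo [-0.3  0.9] [35.1 34.5] 69.3 130.442708064494
spent ((556.6573486328125, 320.1936340332031), (46.13264465332031, 44.9634895324707), 78.51481628417969)
[-0.  0.  0.  0.  0.  0.]
```

View pics/t6.png

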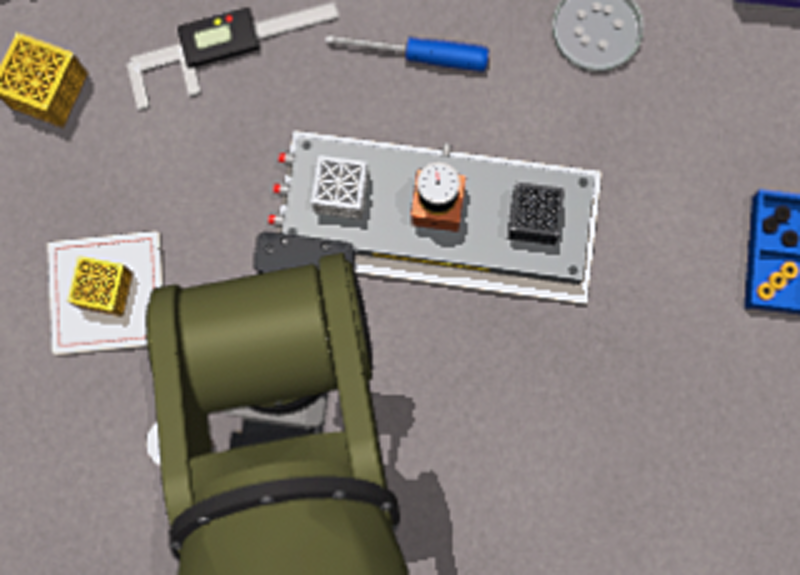

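View pics/s6.png

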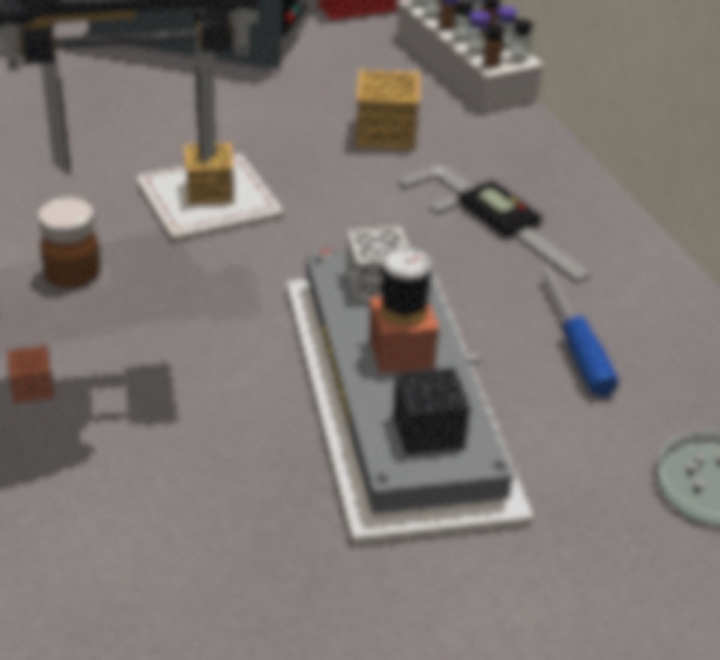

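All within limits; the arm is clear and at rest.

```bash
python3 -c "
from cell import workorder
print(workorder.sign_off())"
```

```text
the job is handed in; nothing more can be done
None
```

The job is done and handed in at about 38.7 s. No verdict came back, so this rests on my last pictures.

- **Order of work:** I moved the spent brass coupon to the tile and stood the copper block on the plate's centre mark. Then I placed the fine coupon to its right, the coarse coupon to its left, and the thermometer on top of the block.
- **Look-alikes:** I left the 64 mm brass block, the 31 mm copper block and the purple block alone.

| Part | Measured position | Limit |
|---|---|---|
| Spent coupon | about 2 mm from the tile centre | 22 mm |
| Copper block | about 0.5 mm from the plate centre | 10 mm |
| Thermometer | about 0.5 mm from the block's centre | 9 mm |
| Fine coupon | about 89 mm from the block, within 0.5 mm of the midline | 73–103 mm and 18 mm |
| Coarse coupon | about 89 mm from the block, 1.1 mm off the midline | 73–103 mm and 18 mm |

All three blocks on the plate are square to it within 0.5°. The arm was at rest and clear of everything. In the last pictures the jar and screwdriver look where they started, though I did not measure them. No check failed or disagreed; the camera and arm positions differed by about 1 mm, and the calibration itself is good to about 2 mm.

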